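Crack a walnut in the nutcracker and save the kernel

ROBOT

A 7-joint arm with a two-finger parallel gripper is mounted at the origin on a cart in front of the work surface, level with it; the furniture and walls round the work are solid. World frame = base frame: x ahead of the robot, y to its left, z up, the work surface at z = 0. Lengths are in m, angles in rad, forces in N, time in s.
With the tool pointing down it reaches from about 0.425 to 0.825 m from the base axis. Payload 3.6 kg.
Tool frame: the origin (TCP) lies where the fingers leave the gripper's body, on its centre line; the fingertips stand 73 mm ahead of it and the grasp point (between the pads) lies 54 mm ahead of it; z points along the fingers, y is the line along which they close (so a half turn about z gives the same grasp; the last joint's range is limited). The gripper opens to 85 mm and grips with 20 to 120 N. Pads are 22 mm wide; open, the fingers measure 114 mm over their backs; the gripper's body (76 mm by 85 mm) begins 54 mm behind the grasp point. The pads swing forward as they close: fully open they stand 13 mm farther back than shut.
Start: joints at [-1.228, 0.615, -0.013, 1.423, 0.008, 1.103, -0.04], TCP at [0.234, 0.606, 0.304] pointing down, gripper open.
Joint ranges: [-3.12, 3.12], [-0.3, 2.06], [-1.34, 1.32], [0.26, 2.42], [-1.36, 4.5], [0.01, 1.98], [-2.84, 2.84]. Speed limits (rad/s): [2.79, 2.79, 3.14, 3.14, 3.14, 3.14, 3.14].

INTERFACE

Orientations are given as a unit quaternion [x, y, z, w].
In Python, from station import arm, snapshot, camera_info, ticket gives the robot as it stands. Calls block until the motion is done:
- arm.movep(position, orientation): joint-space move of the TCP to a pose.
- arm.line_to(position, velocity=0.15, ori=None): straight line of the TCP; ori=None keeps the orientation; velocity is the mean speed in m/s.
- arm.move_j(angles): joint-space move.
- arm.move_gripper(opening, effort=None): opening from 0.0 (shut) to 1.0 (fully open); effort is the grip in N (None keeps the last); returns when the fingers have stopped.
- arm.pause(seconds).
- arm.ik(position, orientation): joint angles nearest the present ones, or None.
- snapshot(name): name is "scene" or "top" or "wrist"; returns the picture (400x640x3 uint8, blue, green, red); there is no depth.
- camera_info(name): a dict with "fx", "fy", "cx", "cy" (pixels), "R" (3x3) and "t" (3): a world point X has camera coordinates R X + t; the wrist camera has in their place "T_tool_cam" (4x4, takes a point from camera to tool coordinates, whose origin is the TCP and whose axes are the flange's). Camera axes: x right, y down, z forward; pixel columns grow to the right and rows downward; lengths in m; the calibration is good to about 2 mm. The wrist camera is an equidistant fisheye: a pixel r from the principal point sees the ray r / f radians off the axis. A picture is of the moment at which its call begins: read the wrist's pose just before it. camera_info takes no time and is no camera call.
A pose or a line that the arm cannot do raises arm.MotionError and nothing moves.
- ticket.finish_job(): hands the job in; it is judged then, once.
Readings, each from a call of its own:
- arm.read_time(): time.
- arm.read_joint_positions(): joint angles.
- arm.read_dq(): joint speeds.
- arm.read_effort(): joint torques, N m.
- arm.read_tool_pos(): TCP position.
- arm.read_eef_rot(): TCP orientation.
- arm.read_ft_force(): force on the tool from outside, world axes, zero at the start.
- arm.read_wrist_torque(): the same for the moment, N m.
- arm.read_opening(): opening from 0.0 (shut) to 1.0 (fully open).
- arm.read_finger_force(): force on a finger pad.
Only numpy, scipy, OpenCV 4.12 (cv2) and the standard library are available. Lean on these libraries where they do the work, as an engineer would, in place of code of your own. Each camera call takes 0.05 s, during which the arm holds its last target. There are 200 camera calls.

TASK

Crack the walnut that stands on the worktop and save its kernel. Stand it upright between the jaws of the nutcracker, seam lengthwise so that the jaws press its two rounded cheeks, let go of it, and squeeze the two handles together slowly: you will feel the resistance rise to a peak and then give way to about half, and there you must stop, because squeezing on crushes the kernel. Then let the handles spring open and put the cracked nut into the white bowl, without disturbing the other things.

Things in the scene. Friction and masses are not known exactly. Their poses are not given: they have to be found in the camera images.
- walnut: The one walnut standing on the open worktop (others lie in the wire basket). Light brown, upright, tip up, 60 g. 45 mm high, 32 mm along its x, 31 to 35 mm along its y (not told). Origin: underside, in the seam plane; z up. The seam ridge runs over it in its x-z plane; its cheeks face -y (15.5 mm from the origin) and +y (15.5 to 19.5 mm).
- walnut_waist (a point): On the walnut's z axis, 20 mm above its base. Sides are nearly straight from 6 to 26 mm height, then taper. Pressed along y the shell stands firm to about 34 N, then gives: the +y half sinks in under a falling force (half the peak at 2 mm) and from there stays in. Cracked from 1.7 mm; from 2.7 mm it bears on the kernel, which is crushed at 4.0 mm.
- walnut_tip (a point): Tip of the walnut, 45 mm above its base. Pressed along x (on the seam) the nut is rigid, so it can be lifted by the seam sides without harm. The sinking of the +y half is not in the measured poses: it must be felt as the drop of the resistance.
- nutcracker: Steel nutcracker lying flat, black grips, 174 mm long, 0.2 to 0.4 kg, loose. Origin: on the pivot, underside; x along its middle from pivot to handles (as it lies open), z up. The arm at -y carries this frame; the arm at +y turns. A spring holds it open. Nut force is about 2.45 x the force on each handle; the spring takes 4 N of the latter. So each handle feels 4 N, a peak of 16 to 20 N, then under 9 N; beyond that it rises again and the kernel breaks at some 14 N.
- jaw_a (a point): Middle of the jaw face at -y, 55 mm from the pivot, 8 mm up. Both ribbed faces are vertical, from the worktop to 24 mm height and about 38 mm long, with a rounded bead at either end; open, they are 43 mm apart here, so fingers up to 35 mm wide can stand between them. The nut's upper 21 mm stands clear above the jaws.
- seat (a point): The place for the nut: midway between the open jaws, 55 mm from the pivot, at the level of the worktop.
- handle_a (a point): Middle of the black grip on the -y arm, 135 mm from the pivot, 9 mm above the worktop. Grips are 8 mm thick, 66 mm long, 18 mm high; open, they measure 66 mm over their outsides. The handles' gap closes 2.45 mm for each mm at the jaws.
- handle_b (a point): Middle of the black grip on the turning +y arm, 135 mm from the pivot, 9 mm above the worktop.
- bowl: White ceramic bowl, 136 mm across the rim, 48 mm high, inner floor 5 mm above the worktop and about 58 mm wide, 0.35 kg, loose. Origin: centre of its underside.
- pepper_mill: Bystander: tall turned dark wooden pepper mill, 58 mm wide, 170 mm high, behind the work. Origin: centre of the underside as it stands.
- salt_shaker: Bystander: glass shaker with grey top, 44 mm wide, 90 mm high, behind the work. Origin: centre of the underside as it stands.
- garlic: Bystander: head of garlic, 60 mm, behind the work. Origin: centre of the underside as it stands.
- teaspoon: Bystander: steel teaspoon lying flat to the right, 132 mm long. Origin: centre of the underside as it stands.
Things that resemble listed ones, but are neither listed nor needed, are in the scene too. What is shaped like the walnut but green, red or yellow is not meant.

How it is judged:
On the way, in this order (a step that is already met when the one before it is completed fails the run):
1. the whole walnut stands upright between the jaws with its cheeks towards them, and has been let go (x of walnut in the frame of nutcracker between 0.035 and 0.075 m and y of walnut in the frame of nutcracker between -0.02 and 0.02 m and angle between walnut's own z axis and vertical below 0.35 rad and angle between the y axis of walnut and the y axis of nutcracker, either way round below 0.45 rad and height (world z) of walnut below 0.012 m and contact force between the fingers and walnut below 0.3 N and distance between walnut_front_c0 and walnut_kernel_c0 above 0.011 m), for 0.2 s.
2. the shell has given way between the jaws (x of walnut in the frame of nutcracker between 0.035 and 0.075 m and y of walnut in the frame of nutcracker between -0.02 and 0.02 m and angle between walnut's own z axis and vertical below 0.35 rad and angle between the y axis of walnut and the y axis of nutcracker, either way round below 0.45 rad and height (world z) of walnut below 0.012 m and contact force between the fingers and walnut below 0.3 N and distance between walnut_front_c0 and walnut_kernel_c0 below 0.0103 m), for 0.1 s.
At the end, for the whole second after the job is handed in: The cracked walnut (front half shell sunk in by 1.7 to 4.0 mm) lies at rest in the bowl, its origin within 45 mm of the bowl's axis and under 40 mm high; the bowl stands upright and the nutcracker lies flat on the worktop (horizontal distance between walnut and bowl below 0.045 m and height (world z) of walnut below 0.04 m and contact force between walnut and bowl above 0.05 N and linear speed of walnut below 0.03 m/s and distance between walnut_front_c0 and walnut_kernel_c0 between 0.008 and 0.0103 m and angle between each of bowl, nutcracker's own z axis and vertical below 0.1 rad and height (world z) of each of bowl, nutcracker below 0.01 m); the robot touches nothing.
It fails at once if the kernel is crushed: the front half shell is pressed in by more than 4.0 mm (distance between walnut_front_c0 and walnut_kernel_c0 below 0.008 m).
It fails at once if a bystander is moved by more than 25 mm (distance of any of pepper_mill, salt_shaker, garlic, teaspoon from where it was at the start of the episode above 0.025 m).
It fails at once if the bowl is tipped or pushed more than 60 mm (distance of bowl from where it was at the start of the episode above 0.06 m or angle between bowl's own z axis and vertical above 0.35 rad).
It also fails if it takes over 72 s, if anything falls off the work surface, if the arm or the gripper's body presses on something with over 40 N, if the wrist force passes 120 N, or if a joint passes its speed limit or range.

## Working session

There is one attempt and no reset: what is moved stays moved. The work goes in short steps, each a Python script; the robot and the scene stay as the last script left them, time stands still between calls to the robot, and variables do not carry over. Pictures are saved under pics/ and viewed, at most 10 in all, crops included, and the job is handed in when it is done.

```bash
ls; mkdir -p pics; python3 - <<'E'
from station import arm,snapshot,camera_info
import cv2,numpy as np
for n in("scene","top"):
    cv2.imwrite(f"pics/{n}0.png",snapshot(n)); c=camera_info(n); print(n,c)
print(camera_info("wrist"),arm.read_time(),arm.read_eef_rot(),arm.read_ft_force())
E
```

```text
pics
scene {'fx': 373.57783534970457, 'fy': 373.57783534970457, 'cx': 322.5048889016786, 'cy': 196.4061851889992, 'R': array([[ 0.57108606, -0.82081312,  0.01124852],
       [-0.55599859, -0.39684812, -0.73032673],
       [ 0.60392572,  0.41082525, -0.68300537]]), 't': array([-0.39080015,  0.37019613,  0.66787924])}
top {'fx': 475.5205302064031, 'fy': 475.5205302064031, 'cx': 328.98556051493233, 'cy': 195.34643654241873, 'R': array([[ 0.01609944, -0.999726  , -0.01699215],
       [-0.98088945, -0.01249593, -0.19416418],
       [ 0.19389865,  0.01979336, -0.98082187]]), 't': array([-0.04799239,  0.62973148,  1.37818151])}
{'fx': 309.70691628693146, 'fy': 309.70691628693146, 'cx': 320.4391193019821, 'cy': 197.6556588432217, 'T_tool_cam': array([[ 7.38369045e-04, -9.55842253e-01, -2.93879300e-01,
         7.46602898e-02],
       [ 9.99999712e-01,  7.57962090e-04,  4.72188416e-05,
        -3.04311443e-05],
       [ 1.77615605e-04, -2.93879250e-01,  9.55842537e-01,
        -7.09178323e-02],
       [ 0.00000000e+00,  0.00000000e+00,  0.00000000e+00,
         1.00000000e+00]])} 0.1 [ 1.83318825e-01  9.83052831e-01 -1.13876622e-03 -2.06592983e-04] [ 0.18855049 -0.51540511 -0.0639541 ]
```

View pics/top0.png

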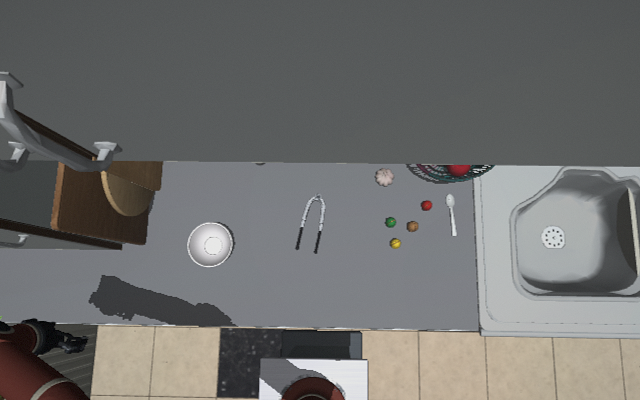

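View pics/scene0.png

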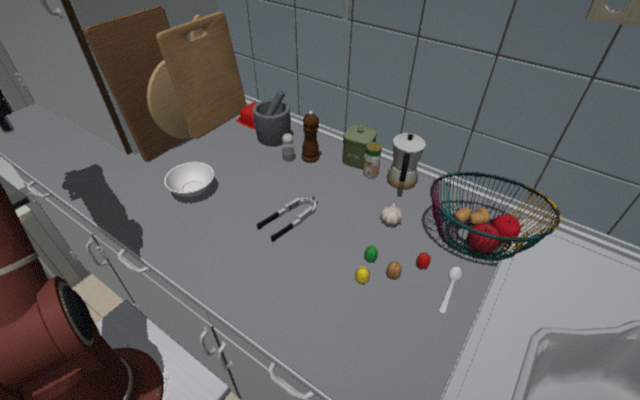

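The top view shows four walnut shapes: green (391,222), red (427,205), yellow (395,243) and brown (412,226). The brown one stands on the open worktop and is the one meant; the other brown ones lie in the basket. The nutcracker has its pivot at (318,196) with the handles toward the robot, and the bowl is at (210,244). Next I'll measure these and take wrist views.

```bash
cat > h.py <<'E'
from station import arm,snapshot,camera_info,ticket
import cv2,numpy as np
from scipy.spatial.transform import Rotation as Ro
def down(yaw): # tool z down, tool x at angle yaw in world
    c,s=np.cos(yaw),np.sin(yaw)
    return Ro.from_matrix(np.array([[c,s,0],[s,-c,0],[0,0,-1]])).as_quat()
def ray(n,uv,pose=None):
    c=camera_info(n);x=(uv[0]-c['cx'])/c['fx'];y=(uv[1]-c['cy'])/c['fy']
    if n!='wrist':
        return -c['R'].T@c['t'], c['R'].T@np.array([x,y,1.])
    r=np.hypot(x,y);d=np.array([np.sin(r)*x/r,np.sin(r)*y/r,np.cos(r)]) if r>0 else np.array([0,0,1.])
    p,q=pose;R=Ro.from_quat(q).as_matrix();T=c['T_tool_cam']
    return p+R@T[:3,3], R@T[:3,:3]@d
def onz(n,uv,z,pose=None):
    o,d=ray(n,uv,pose);return o+d*(z-o[2])/d[2]
def pix(pt,pose): # world -> wrist pixel
    c=camera_info('wrist');p,q=pose;T=c['T_tool_cam']
    v=Ro.from_quat(q).as_matrix().T@(np.array(pt)-p);v=T[:3,:3].T@(v-T[:3,3])
    s=np.hypot(v[0],v[1]);r=np.arctan2(s,v[2])
    return np.array([c['cx']+c['fx']*r*v[0]/s,c['cy']+c['fy']*r*v[1]/s])
def look(name=None):
    pose=(np.array(arm.read_tool_pos()),np.array(arm.read_eef_rot()))
    im=snapshot('wrist')
    if name: cv2.imwrite(f'pics/{name}.png',im); np.savez(f'pics/{name}.npz',p=pose[0],q=pose[1])
    return im,pose
def ortho(im,pose,x0,y0,s,N,z): # rectified top view of plane z; row up=+x, col left=+y; s m/px
    m=np.zeros((N,N,2),np.float32)
    for i in range(N):
        for j in range(N): m[i,j]=pix([x0+(N/2-i)*s,y0+(N/2-j)*s,z],pose)
    return cv2.remap(im,m,None,cv2.INTER_LINEAR)
E
python3 - <<'E'
from h import *
for k,uv,z in[("walnut",(412,226),.03),("green",(391,222),.03),("red",(427,205),.03),("yellow",(395,243),.03),("pivot",(318,196),.015),("hA",(318,243),.018),("hB",(299,240),.018),("bowl",(210,244),.048),("garlic",(384,176),.03),("spoon",(452,215),.005)]:
    print(k,onz("top",uv,z).round(3))
w=onz("top",(412,226),.03);n=(onz("top",(313,215),.015))
for p in (w,n):
  for yaw in (0,np.pi): 
    try: print(p,yaw,arm.ik([p[0]-(.06 if yaw==0 else -.06),p[1],.27],down(yaw)))
    except Exception as e: print(e)
E
```

```text
walnut [ 0.545 -0.293  0.03 ]
green [ 0.556 -0.229  0.03 ]
red [ 0.61 -0.34  0.03]
yellow [ 0.492 -0.24   0.03 ]
pivot [ 0.637 -0.004  0.015]
hA [ 0.49  -0.007  0.018]
hB [0.498 0.052 0.018]
bowl [0.479 0.317 0.048]
garlic [ 0.7   -0.209  0.03 ]
spoon [ 0.584 -0.421  0.005]
[ 0.54459284 -0.29269828  0.03      ] 0 [-0.08519743  0.72382632  1.03543068  1.73566282 -0.69462716  1.09702609
 -0.39156153]
[ 0.54459284 -0.29269828  0.03      ] 3.141592653589793 [ 0.29624659  0.68780747  0.22493126  1.40179636 -0.16212218  1.07004968
  2.1203775 ]
[0.57672395 0.01064262 0.015     ] 0 [-0.54714433  0.53915135  0.74106758  1.8653385  -0.45344261  0.91274629
 -1.16261754]
[0.57672395 0.01064262 0.015     ] 3.141592653589793 [-0.0623779   0.6244283   0.0194373   1.50977765 -0.01343963  1.00751708
  1.5313651 ]
```

```bash
python3 - <<'E'
from h import *
arm.movep([.545,-.29,.24],down(np.pi)); im,p=look('w1')
cv2.imwrite('pics/w1c.png',cv2.resize(ortho(im,p,.545,-.29,.0004,500,.03),(600,600)))
arm.movep([.565,.02,.24],down(np.pi)); im,p=look('n1')
cv2.imwrite('pics/n1c.png',ortho(im,p,.57,.015,.0005,500,.018))
print(arm.read_time())
E
```

```text
Traceback (most recent call last):
  File "h.py", line 29, in ortho
    for j in range(N): m[i,j]=pix([x0+(N/2-i)*s,y0+(N/2-j)*s,z],pose)
                              ~~~^^^^^^^^^^^^^^^^^^^^^^^^^^^^^^^^^^^^
  File "h.py", line 17, in pix
    c=camera_info('wrist');p,q=pose;T=c['T_tool_cam']
ValueError: time passes only in moves, steps and waits
```

```bash
python3 - <<'E'
s=open('h.py').read()
s=s.replace("from station import arm,snapshot,camera_info,ticket","from station import arm,snapshot,camera_info as _ci,ticket\nfrom functools import lru_cache\ncamera_info=lru_cache(None)(_ci)")
open('h.py','w').write(s)
E
python3 - <<'E'
from h import *
im=cv2.imread('pics/w1.png');d=np.load('pics/w1.npz');p=(d['p'],d['q'])
cv2.imwrite('pics/w1c.png',cv2.resize(ortho(im,p,.545,-.29,.0004,400,.03),(600,600)))
arm.movep([.565,.02,.24],down(np.pi)); im,p=look('n1')
cv2.imwrite('pics/n1c.png',ortho(im,p,.57,.015,.0005,500,.018))
print(arm.read_time())
E
```

```text
4.7
```

View pics/w1c.png

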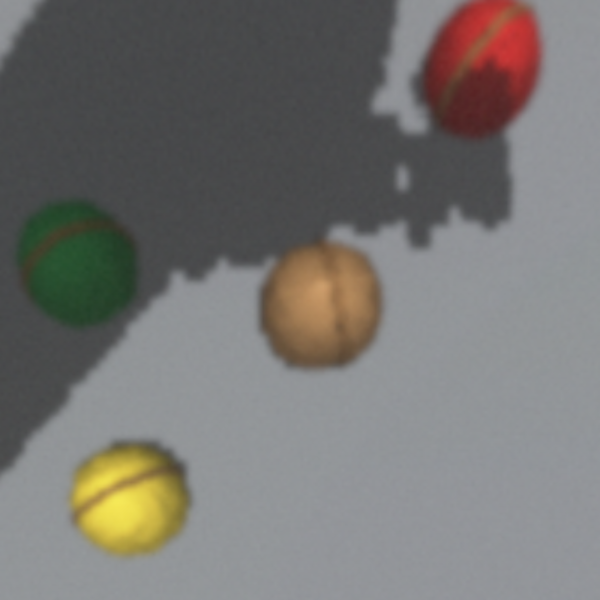

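View pics/n1c.png

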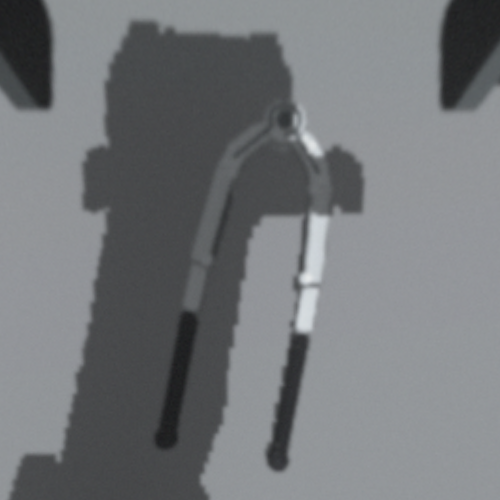

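w1c: the brown nut is at about (322,305), with its seam running from (320,243) to (345,345). n1c: the nutcracker pivot is at (285,120), the grip middles at (177,377) and (288,397), and the jaws lie between (200,262) and (303,283). That gives a pivot-to-handle distance of 136 mm and a grip separation of 56 mm, which match the 135 and 58 mm given. I'll take one look from directly over the nut to get its seam without parallax.

```bash
python3 - <<'E'
from h import *
arm.movep([.619,-.297,.2],down(np.pi)); im,p=look('w2')
o=ortho(im,p,.545,-.295,.00015,400,.02); cv2.imwrite('pics/w2o.png',o)
h=cv2.cvtColor(o,cv2.COLOR_BGR2HSV)
m=((h[...,1]>80)&(h[...,0]>5)&(h[...,0]<22)).astype(np.uint8)*255
m=cv2.morphologyEx(m,cv2.MORPH_CLOSE,np.ones((9,9)))
cs=max(cv2.findContours(m,0,1)[0],key=cv2.contourArea)
(cx,cy),(a,b),t=cv2.fitEllipse(cs);print('ell',cx,cy,a*.15,b*.15,t,cv2.boundingRect(cs))
cv2.imwrite('pics/w2z.png',cv2.resize(o,(600,600))); print(arm.read_time())
E
```

```text
ell 205.481689453125 194.93414306640625 29.979352569580076 32.15187377929687 75.01274871826172 (101, 94, 211, 202)
5.9833
```

View pics/w2z.png

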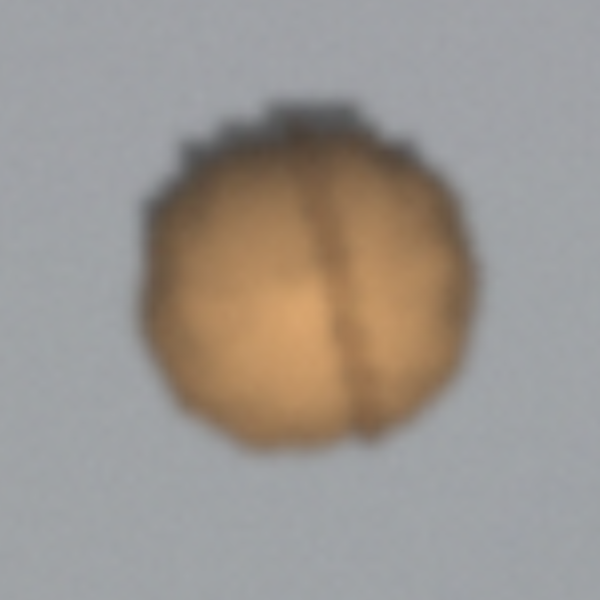

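The nut's seam crosses about (334,291) in w2z and is tilted 0.234 rad. It lies off-centre to the right, so the larger +y cheek is on the left (world +y). Next I'll grasp it by the seam sides and stand it in the seat.

```bash
cat >> h.py <<'E'
NUT=np.array([.546,-.2978]); PIV=np.array([.635,-.0025]); A=np.arctan2(.0263,-.1335)
NX=np.array([np.cos(A),np.sin(A)]); SEAT=PIV+.058*NX+np.array([0,.0008])
E
python3 - <<'E'
from h import *
ok=[]
for k in (0,-np.pi):
    g=1.805+k;pl=1.377+k
    qs=[arm.ik([*NUT,z],down(g)) for z in(.2,.075)]+[arm.ik([*SEAT,z],down(pl)) for z in(.2,.0755)]
    print(k,[None if q is None else np.round(q,2) for q in qs])
print(SEAT)
E
```

```text
0 [array([ 0.14,  0.74,  0.57,  1.64, -0.49,  0.9 ,  1.13]), array([ 0.2 ,  0.9 ,  0.46,  1.71, -0.59,  0.67,  1.21]), array([-0.49,  0.73,  0.73,  1.77, -0.61,  0.88,  0.33]), array([-0.4 ,  0.89,  0.58,  1.84, -0.79,  0.65,  0.47])]
-3.141592653589793 [array([-0.1 ,  0.96,  1.13,  1.65, -0.93,  1.17, -1.64]), array([-0.1 ,  1.18,  1.13,  1.72, -1.2 ,  1.11, -1.46]), array([ 0.01,  0.62, -0.1 ,  1.75,  0.09,  0.77,  2.81]), array([-0.02,  0.81, -0.06,  1.83,  0.09,  0.51,  2.81])]
[0.57809377 0.00951074]
```

```bash
python3 - <<'E'
from h import *
g,pl=1.805,1.377
arm.move_gripper(.8); arm.movep([*NUT,.17],down(g)); f0=np.array(arm.read_ft_force())
arm.line_to([*NUT,.075],.1); arm.move_gripper(0.,20)
o=arm.read_opening(); print('grip',o,o*85,arm.read_finger_force(),arm.read_tool_pos(),np.array(arm.read_ft_force())-f0)
if .25<o<.5:
    arm.line_to([*NUT,.15],.1); print('lifted',arm.read_opening(),arm.read_finger_force(),np.array(arm.read_ft_force())-f0)
    arm.movep([*SEAT,.17],down(pl)); im,p=look('s1'); print(arm.read_finger_force())
    cv2.imwrite('pics/s1c.png',im)
print(arm.read_time())
E
```

```text
grip 0.3574973873868006 30.38727792787805 19.785794539639028 [ 0.54627792 -0.29789952  0.07567958] [0.68725635 0.56530967 3.43171833]
lifted 0.35559705178834744 19.852706570236478 [ 1.36451775  0.05497302 -1.94124177]
19.855193865078036
10.8917
```

View pics/s1c.png

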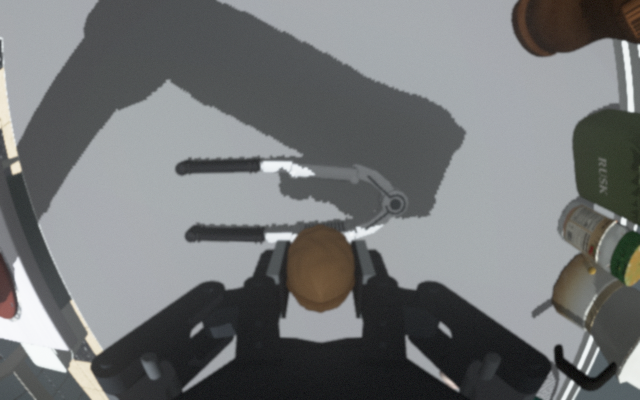

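The nut is held upright between the pads at (320,268), and the nutcracker lies aligned with the image rows with its pivot at (396,204). I'll cross-check the pivot position and then lower the nut.

```bash
python3 - <<'E'
from h import *
d=np.load('pics/s1.npz');p=(d['p'],d['q'])
pv=onz('wrist',(396,204),.016,p)[:2]; h1=onz('wrist',(183,168),.018,p)[:2];h2=onz('wrist',(191,233),.018,p)[:2]
m=(h1+h2)/2; v=m-pv; print(pv,h1,h2,np.linalg.norm(v),np.arctan2(v[1],v[0]),A, 'seat',pv+.058*v/np.linalg.norm(v),SEAT)
E
```

```text
[ 0.63647656 -0.00366227] [0.47865434 0.05828443] [0.46758892 0.00410374] 0.16703233095818115 2.93136732279435 2.947079760877633 seat [0.5797535  0.00844119] [0.57809377 0.00951074]
```

```bash
python3 - <<'E'
from h import *
S=np.array([.579,.009]); f0=np.array(arm.read_ft_force())
arm.line_to([*S,.10],.1); print(np.array(arm.read_ft_force())-f0)
arm.line_to([*S,.0755],.05); print(np.array(arm.read_ft_force())-f0,arm.read_tool_pos(),arm.read_opening())
arm.move_gripper(.5); arm.pause(.2); print(arm.read_opening(),arm.read_finger_force(),np.array(arm.read_ft_force())-f0)
arm.line_to([*S,.17],.1)
arm.movep([.53,.018,.2],down(A)); arm.pause(.1); im,p=look('s2'); o=ortho(im,p,.56,.015,.0004,500,.024); cv2.imwrite('pics/s2o.png',o); print(arm.read_time())
E
```

```text
[-0.65406229  0.37667674  0.83489996]
[-3.68468205  0.83816557  6.10474358] [0.57859731 0.00919479 0.07563289] 0.35362854539342586
0.5012441969332251 0.0 [-0.49980762 -0.28119856  0.86139118]
15.2
```

View pics/s2o.png

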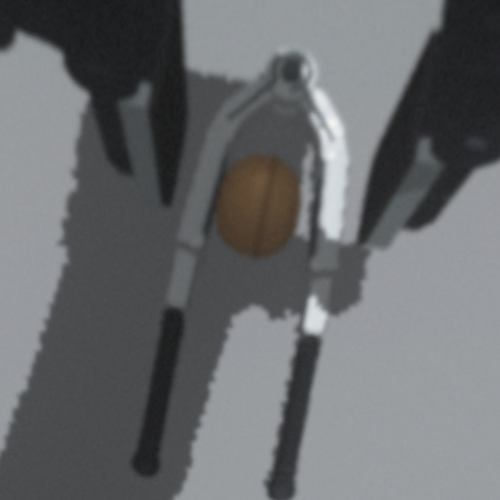

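The nut stands upright between the jaws at (257,205) with its seam along the nutcracker. The grip middles are at (160,388) and (295,413). Now for the slow squeeze.

```bash
python3 - <<'E'
from h import *
H=np.array([.500,.024]); arm.move_gripper(1.0)
arm.movep([*H,.13],down(A)); arm.line_to([*H,.073],.1); f0=np.array(arm.read_ft_force())
print(arm.read_time(),arm.read_tool_pos())
log=[];o=.86;arm.move_gripper(o,40)
while o>.60 :
    o-=.02; arm.move_gripper(o); F=arm.read_finger_force(); log.append((round(o,3),round(arm.read_opening(),4),round(F,1)))
    if F>7.5: break
pk=0;po=None;ol=0
while arm.read_time()<55:
    o-=.004; arm.move_gripper(o); F=arm.read_finger_force(); a=arm.read_opening(); log.append((round(o,3),round(a,4),round(F,1)))
    if F>pk: pk,po=F,a
    if pk>13 and (F<.56*pk or po-a>.062): break
    if a-o>.03 or o<.3: print('odd');break
print(log); print('peak',pk,po,arm.read_time(),np.array(arm.read_ft_force())-f0)
E
```

```text
16.825 [0.50077775 0.02386616 0.0736217 ]
[(0.84, 0.8425, 0.0), (0.82, 0.8207, 0.0), (0.8, 0.8003, 0.0), (0.78, 0.7808, 0.0), (0.76, 0.7656, 2.1), (0.74, 0.7456, 2.8), (0.72, 0.7174, 3.4), (0.7, 0.7007, 3.5), (0.68, 0.6815, 3.7), (0.66, 0.6642, 3.7), (0.64, 0.643, 3.7), (0.62, 0.6194, 3.8), (0.6, 0.603, 3.9), (0.596, 0.5978, 4.0), (0.592, 0.591, 4.0), (0.588, 0.5896, 4.2), (0.584, 0.5864, 4.2), (0.58, 0.5842, 4.2), (0.576, 0.5805, 4.2), (0.572, 0.5747, 4.3), (0.568, 0.5701, 4.3), (0.564, 0.5655, 4.1), (0.56, 0.5618, 4.0), (0.556, 0.5552, 4.3), (0.552, 0.5523, 4.3), (0.548, 0.5518, 4.2), (0.544, 0.5453, 4.3), (0.54, 0.5373, 4.1), (0.536, 0.5382, 4.3), (0.532, 0.5373, 4.4), (0.528, 0.5267, 4.1), (0.524, 0.5277, 4.4), (0.52, 0.5236, 4.1), (0.516, 0.5145, 4.4), (0.512, 0.5168, 4.4), (0.508, 0.5138, 4.4), (0.504, 0.5047, 4.9), (0.5, 0.4963, 6.1), (0.496, 0.4978, 7.6), (0.492, 0.493, 9.1), (0.488, 0.489, 10.8), (0.484, 0.4844, 12.6), (0.48, 0.4804, 14.4), (0.476, 0.4806, 16.2), (0.472, 0.4777, 17.9), (0.468, 0.4773, 19.5), (0.464, 0.4656, 21.1), (0.46, 0.4663, 20.2), (0.456, 0.4598, 18.9), (0.452, 0.4559, 18.0), (0.448, 0.4532, 16.8), (0.444, 0.4494, 15.9), (0.44, 0.4434, 15.0), (0.436, 0.4374, 14.2), (0.432, 0.4381, 13.3), (0.428, 0.4318, 12.4), (0.424, 0.4266, 11.6)]
peak 21.08335674441605 0.46556652381748004 29.4583 [-1.13962888  0.81436108 13.77544522]
```

The peak was 21 N and the force is now 11.6 N and still falling. I'll take a few more small steps, stopping below 9 N or when the fall flattens.

```bash
python3 - <<'E'
from h import *
log=[];o=.424;last=11.6
for i in range(5):
    o-=.003; arm.move_gripper(o); F=arm.read_finger_force(); log.append((round(o,3),round(arm.read_opening(),4),round(F,2)))
    if F<9.0 or F>last-.1: break
    last=F
print(log,arm.read_time())
E
```

```text
[(0.421, 0.4246, 11.03), (0.418, 0.4187, 10.75), (0.415, 0.4191, 10.66)] 30.1083
```

The force has flattened at half the peak (10.7 of 21 N), which means the sinking is past about 2 mm, so I stop here. I'll let the handles open and look.

```bash
python3 - <<'E'
from h import *
arm.move_gripper(.6);arm.move_gripper(1.0);arm.pause(.2)
p=arm.read_tool_pos();arm.line_to([p[0],p[1],.15],.12)
arm.movep([.57,.018,.2],down(A)); arm.pause(.1); im,p=look('s3'); o=ortho(im,p,.57,.015,.0004,500,.024); cv2.imwrite('pics/s3o.png',o)
print(arm.read_time())
h=cv2.cvtColor(o,cv2.COLOR_BGR2HSV)
m=((h[...,1]>90)&(h[...,0]>5)&(h[...,0]<22)).astype(np.uint8)*255
cs=max(cv2.findContours(m,0,1)[0],key=cv2.contourArea);print(cv2.fitEllipse(cs),cv2.boundingRect(cs))
E
```

```text
32.425
((265.1727600097656, 230.7889404296875), (68.80865478515625, 84.21015930175781), 14.372123718261719) (230, 189, 72, 84)
```

View pics/s3o.png

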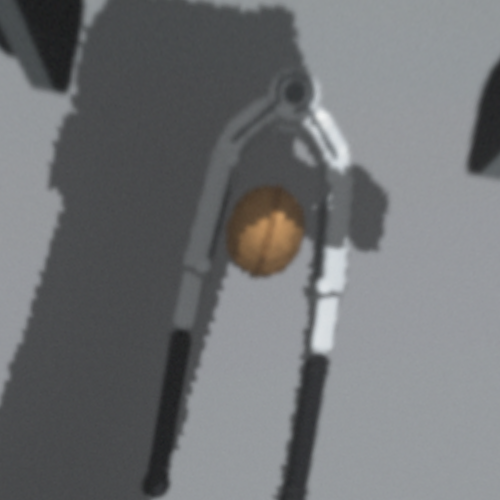

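The nut stands upright at (265,231), about 28 mm wide across the cheeks, with the jaws open again. Next I'll refine the bowl centre from the stored top view and carry the nut over.

```bash
python3 - <<'E'
from h import *
t=cv2.imread('pics/top0.png'); r=t[210:280,175:245]; h=cv2.cvtColor(r,cv2.COLOR_BGR2HSV)
m=((h[...,2]>165)).astype(np.uint8)*255; m=cv2.morphologyEx(m,cv2.MORPH_CLOSE,np.ones((7,7)))
c=max(cv2.findContours(m,0,1)[0],key=cv2.contourArea);x,y,w,hh=cv2.boundingRect(c);print(x,y,w,hh)
L=onz('top',(175+x,210+y+hh/2),.045);R=onz('top',(175+x+w,210+y+hh/2),.045)
B=onz('top',(175+x+w/2,210+y+hh/2),.045)[:2];print(B,np.linalg.norm(L-R))
N=np.array([.5776,.009])
for yaw in (1.335,1.8,2.2,2.6): print(yaw,[None if q is None else np.round(q,2) for q in [arm.ik([*B,z],down(yaw)) for z in(.18,.088)]])
arm.move_gripper(.5); arm.movep([*N,.17],down(1.335)); f0=np.array(arm.read_ft_force())
arm.line_to([*N,.0755],.08); print(np.array(arm.read_ft_force())-f0)
arm.move_gripper(0,20); print(arm.read_opening(),arm.read_finger_force())
arm.line_to([*N,.17],.1); print(arm.read_opening(),arm.read_finger_force(),arm.read_time())
E
```

```text
12 12 45 45
[0.47801052 0.31911225] 0.13621459194489494
1.335 [array([-1.09,  0.78,  0.8 ,  1.8 , -0.71,  0.88, -0.19]), array([-1.03,  0.9 ,  0.69,  1.85, -0.86,  0.72, -0.08])]
1.8 [array([-1.03,  0.74,  0.67,  1.8 , -0.6 ,  0.82,  0.17]), array([-0.97,  0.86,  0.56,  1.85, -0.73,  0.65,  0.27])]
2.2 [array([-0.96,  0.71,  0.55,  1.79, -0.5 ,  0.78,  0.48]), array([-0.9 ,  0.84,  0.45,  1.84, -0.61,  0.6 ,  0.56])]
2.6 [array([-0.9 ,  0.68,  0.44,  1.79, -0.4 ,  0.75,  0.78]), array([-0.84,  0.81,  0.35,  1.84, -0.48,  0.57,  0.84])]
[ 0.31020843  0.32832046 -0.63425262]
0.35719441743057534 19.810693633917253
0.358505476167904 19.84884693782078 36.7083
```

The nut is held and the bowl measures 136 mm across, as given.

```bash
python3 - <<'E'
from h import *
B=np.array([.478,.319])
arm.movep([*B,.19],down(1.8)); print(arm.read_finger_force()); f0=np.array(arm.read_ft_force())
arm.line_to([*B,.088],.08); print(np.array(arm.read_ft_force())-f0)
arm.move_gripper(.46); arm.pause(.2); print(np.array(arm.read_ft_force())-f0,arm.read_finger_force())
arm.line_to([*B,.2],.1); arm.movep([.44,.30,.25],down(np.pi)); arm.pause(.6); im,p=look('b1')
o=ortho(im,p,.478,.25,.0006,500,.03); cv2.imwrite('pics/b1o.png',o); print(arm.read_time())
E
```

```text
19.846067032485735
[-1.18024331 -0.32733586  0.63728691]
[0.19574671 0.46041718 0.25114418] 0.0
42.7083
```

View pics/b1o.png

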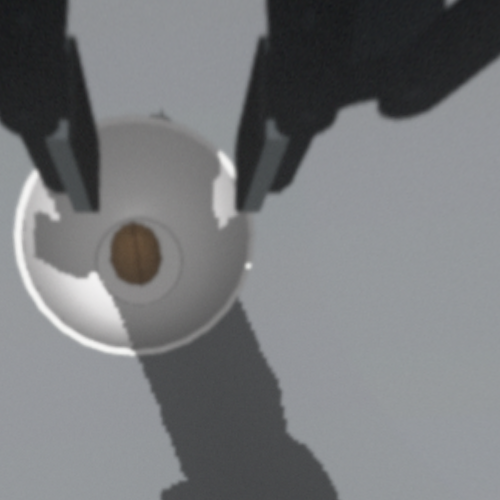

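The nut stands at (135,253) on the bowl floor, inside the floor ring centred near (139,260), and the gripper is clear above it.

```bash
python3 - <<'E'
from h import *
print(ticket.finish_job())
E
```

```text
the job is handed in; nothing more can be done
None
```

I cracked the walnut by stopping the squeeze at half the 21 N peak, placed it in the white bowl, and handed the job in at about 43 s; the judge returned no verdict, so a pass isn't confirmed.

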